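# Set a sensor under the test press with its two-stage lever

### The arm

A 7-joint arm with a two-finger parallel gripper is mounted at the origin on a cart in front of the work surface, level with it; the furniture and walls round the work are solid. World frame = base frame: x ahead of the robot, y to its left, z up, the work surface at z = 0. Lengths are in m, angles in rad, forces in N, time in s.
With the tool pointing down it reaches from about 0.4 to 0.85 m from the base axis. Payload 10.4 kg.
Tool frame: the origin (TCP) lies midway between the tips of the shut fingers; the grasp point (between the pads) lies 19 mm behind it; z points along the fingers, x is the direction in which the jaws open and shut, and the axes are right-handed (so a half turn about z gives the same grasp; the last joint's range is limited). The gripper opens to 85 mm and grips with 20 to 120 N. Pads are 22 mm wide; open, the fingers measure 114 mm over their backs; the gripper's body (76 mm by 85 mm) begins 54 mm behind the grasp point. The pads swing forward as they close: fully open they stand 13 mm farther back than shut.
Start: joints at [1.292, 0.332, -0.065, 1.46, 0.022, 1.35, -0.088], TCP at [0.158, -0.605, 0.191] pointing down, gripper open.
Joint ranges: [-2.6, 2.6], [-0.5, 2.12], [-1.47, 1.34], [0.16, 2.42], [-1.27, 4.41], [0.06, 2.06], [-2.6, 2.6]. Speed limits (rad/s): [2.22, 2.22, 2.79, 2.79, 3.14, 3.14, 3.14].

### API

Orientations are given as a unit quaternion [x, y, z, w].
In Python, from workcell import monitor, eyes, ticket, models gives the robot as it stands.
- The arm moves only by the tool servo_tool, never from a script. Its argument "motion" is a list of rows, each a list of 7 numbers: the opening, from 0 (shut) to 1 (fully open), then the shift along the tool's x, y, z in m, then the turn, a rotation vector about the tool's x, y, z in degrees. In form: [[fingers, tx, ty, tz, rx, ry, rz], ...]. A call has 1 to 20 rows; each row is the pose to reach, as a shift and turn from the pose commanded when the call began, along the tool's axes at that moment; what a row does not reach only later rows make up. A row lasts 1/8 s, in which the tool goes at most 62.5 mm and 10.7 degrees, less where a joint would pass 70% of its speed; a pose out of reach is approached as far as the arm can. A call with a gripper value outside its range is refused whole. The fingers move at their own pace and stop on an object; "grip_force" is the grip in N (left out, the last holds). Time passes only in rows, so rows that repeat a pose let the fingers close. It gives the time, the measured TCP pose, the force and the opening at its end, in the units of the state.
- monitor.get_obs(): the state, without advancing time (a new reading comes with each control period).
- eyes.camera(name): name is "scene" or "top"; returns (picture, depth): 384x512x3 uint8, blue, green, red; 384x512 float32, m along the optical axis (not along the pixel's ray), 0 where there is no reading.
- eyes.camera_info(name): a dict with "intrinsics" (3x3 intrinsics, pixels), "extrinsics" (4x4, takes a point from world to camera coordinates). Camera axes: x right, y down, z forward; pixel columns grow to the right and rows downward; lengths in m; the calibration is good to about 2 mm. A picture is of the moment at which its call begins. camera_info takes no time and is no camera call.
- ticket.hand_in(): hands the job in, once; it reports no verdict.
Trained networks look in the newest picture that a camera, given by its name, has taken for a name from the list of things; names that differ only in an ending like _2 or _b are one class to them, and where a whole thing is asked for, a point or a joint stands for the part that bears it (a point fixed in the world has none). Each returns a list of dicts, best first, with "confidence" (0 to 1); they miss things now and then, are a little off and sometimes report something else, mostly with a low value. They report only what shows in the picture. A call takes as long as a camera call.
- models.boxes_of(camera, thing): "point" ([x, y, z] in m, in the coordinates of the camera as it stood for that picture, good to about 4 mm: the middle of the surface that is visible of it).
The state is a dict: "clock": time; "joint_pos": joint angles; "joint_velocities": joint speeds; "tau": joint torques, N m; "position": TCP position; "ee_rot": TCP orientation; "ft_force": force on the tool from outside, world axes, zero at the start; "torque": the same for the moment, N m; "grip_width": opening from 0.0 (shut) to 1.0 (fully open).
Only numpy, scipy, OpenCV 4.12 (cv2) and the standard library are available. Lean on these libraries where they do the work, as an engineer would, in place of code of your own. Each camera call takes 0.05 s, during which the arm holds its last target. There are 200 camera calls.

### The job

Push the loading slide of the test press home so that the sensor in its nest stands under the test head. Then push the lever over towards the front of the press, past its first click to the second stop, so that the test head stays pressed on the sensor. Only push with the fingertips: do not grip or force the slide or the lever, do not touch the sensor, and leave the parts lying about where they are.

Things in the scene. Friction and masses are not known exactly. Their poses are not given: they have to be found in the camera images.
- press: Bench test press, bolted down: base plate 252 x 112 x 12 mm, C-shaped grey frame. Origin on the bench under the test head; x from the front of the press to its back (roughly away from the robot), y to its left. In this frame (mm) the overarm fills x -33..98, y -30..30, z 87..155, ram top z 175; a detent wheel reaches out to y 57 on the left; the lever is on the right (y negative).
- push_plate (a point): Centre of the front face of the upright push plate (58 mm wide, 10 mm thick, z 26 to 62 mm) at the front end of the aluminium loading slide; axes as the press. The sensor nest (black block 44 x 44 mm, top at z 42 mm) is centred 90 mm behind this face. At home this face is at x = -90 mm in the press frame, as it starts at -140 mm.
- slide (a joint): Travel of the loading slide in m: 0 = drawn out to the front (as it starts), 0.050 = home against its stop under the test head. It slides along the press's x with about 1.5 N of friction and stays where it is left.
- lever_shaft (a point): Pivot axis of the lever, along the press's y; this point is on the right side of the frame, at x 16, y -30, z 118 mm in the press frame.
- lever_grip (a point): Centre of the lever's grip: black round bar along the press's y, 16 mm thick, 74 mm long, at 100 mm radius from the lever shaft. It stands out to the right of the lever's 11 mm shank (which is 43 mm left of this point). Press frame: y -93 mm; at rest it leans 0.45 rad to the back (x 59, z 208 mm), at the second stop 0.75 rad to the front (x -52, z 191 mm).
- lever (a joint): Lever angle, rad, growing as the grip swings from the back over the top to the front: 0 = rest, head raised; 0.60 = first detent, head 5 mm above the sensor; 1.20 = second stop, head pressed on the sensor. A spring roller draws it to the nearest of these and holds it there; leaving one takes about 5 to 7 N at the grip, and beyond half-way it snaps on to the next by itself.
- test_head: Round sprung test head under the ram, 23 mm across; origin at the centre of its lower face, 70 mm above the bench when raised; the lever lowers it 12 mm per rad. It presses with about 4 to 5 N when the lever is at the second stop and the sensor is under it.
- sensor: Pressure sensor cell in the nest, hexagonal, 19 to 21 mm across, 27 mm high; origin at the centre of its foot (31 mm above the bench), top at 58 mm. Loose in the nest with 1 to 2 mm of play; 46 g.
- cell_a: Another sensor cell, 19 to 21 mm across and 27 mm high, standing loose on the bench left of the press; origin under its centre.
- cell_b: A second sensor cell of the same kind, standing loose on the bench left of the press; origin under its centre.
- plug: Test plug, 19 x 55 x 19 mm, lying loose on the bench right of the press; origin under its centre.
- gauge: Ring gauge, 40 mm across and 14 mm high, lying loose on the bench left of the press; origin under its centre.

How it is judged:
By the outcome, as a careful person would: the job done as asked, in the order asked, and still so for the second after the job is handed in, with the robot touching nothing.
It also fails if it takes over 58 s, if anything falls off the work surface, if the arm or the gripper's body presses on something with over 40 N, if the wrist force passes 120 N, or if a joint passes its speed limit or range.

## Working session

There is one attempt and no reset: what is moved stays moved. The work goes in short steps, Python scripts to look and compute and a tool call to move; the robot and the scene stay as the last step left them, time stands still between calls to the robot, and variables do not carry over. Pictures are saved under pics/ and viewed, about 8 in all and at most 12, crops included, and the job is handed in when it is done.

Besides the shell and the picture viewer there is one more tool, called after "Emit:" in YAML: its name, and indented under it one key for each argument. servo_tool: Moves the arm, as the interface text tells. Its arguments: {"type":"object","properties":{"motion":{"type":"array"},"grip_force":{"type":"number"}},"required":["motion"]}

```bash
ls; mkdir -p pics; cat > h.py <<'E'
import numpy as np, cv2
from workcell import monitor, eyes, ticket, models
def snap(n,f):
    p,d=eyes.camera(n); cv2.imwrite('pics/'+f,p); return p,d
def cal(n):
    i=eyes.camera_info(n); return np.array(i['intrinsics']),np.array(i['extrinsics'])
def c2w(n,p):
    K,E=cal(n); return np.linalg.inv(E)@np.r_[p,1]
def find(n,t):
    for r in models.boxes_of(n,t)[:3]:
        print(n,t,round(r['confidence'],2),c2w(n,r['point'])[:3].round(4))
def cloud(n,d):
    K,E=cal(n); v,u=np.mgrid[:384,:512]
    P=np.stack([(u-K[0,2])/K[0,0]*d,(v-K[1,2])/K[1,1]*d,d,np.ones_like(d)],-1)
    W=(P@np.linalg.inv(E).T)[...,:3]; W[d==0]=np.nan; return W
def px(n,w):
    K,E=cal(n); c=(E@np.r_[w,1])[:3]; q=K@c; return (q[:2]/q[2]).round(1)
E
python3 - <<'E'
from h import *
a,da=snap('scene','s0.png'); b,db=snap('top','t0.png')
cv2.imwrite('pics/st0.png',cv2.resize(np.vstack([a,b]),(0,0),fx=.78,fy=.78))
np.save('s0.npy',da);np.save('t0.npy',db)
for n in('scene','top'):
    print(n,np.linalg.inv(cal(n)[1])[:3].round(3).tolist())
    for t in('push_plate','lever_grip','lever_shaft','sensor','test_head','press','plug'):find(n,t)
o=monitor.get_obs(); print({k:np.round(v,3) for k,v in o.items()})
E
```

```text
pics
scene [[0.764, -0.422, 0.488, 0.126], [-0.645, -0.522, 0.558, -0.408], [0.02, -0.741, -0.671, 0.741]]
scene push_plate 0.96 [0.5074 0.056  0.03  ]
scene lever_grip 0.64 [0.6352 0.0185 0.1803]
scene lever_grip 0.59 [0.6515 0.2269 0.0145]
scene lever_shaft 0.79 [0.5847 0.0468 0.0424]
scene sensor 0.52 [0.54   0.0684 0.0574]
scene test_head 0.2 [0.5833 0.0448 0.0399]
scene press 0.79 [0.5863 0.0411 0.0433]
scene plug 0.47 [ 0.5046 -0.0809  0.0186]
top [[-0.025, -0.975, 0.219, 0.374], [-1.0, 0.024, -0.004, 0.099], [-0.001, -0.219, -0.976, 1.014]]
top lever_grip 0.66 [0.6307 0.0237 0.1694]
top lever_shaft 0.8 [0.5778 0.0702 0.0618]
top press 0.92 [0.5756 0.0708 0.0601]
{'clock': np.float64(0.8), 'joint_pos': array([ 1.292,  0.332, -0.065,  1.46 ,  0.022,  1.35 , -0.089]), 'joint_velocities': array([-0.   ,  0.001,  0.   , -0.002, -0.001, -0.   ,  0.001]), 'tau': array([-0.0000e+00, -6.2518e+01,  4.9000e-02, -3.9180e+01,  1.6000e-02,
        2.0000e-03, -0.0000e+00]), 'position': array([ 0.158, -0.605,  0.191]), 'ee_rot': array([ 0.792, -0.611,  0.   ,  0.   ]), 'ft_force': array([0.252, 0.263, 0.021]), 'torque': array([-0.005,  0.041,  0.03 ]), 'grip_width': np.float64(0.998)}
```

View pics/st0.png

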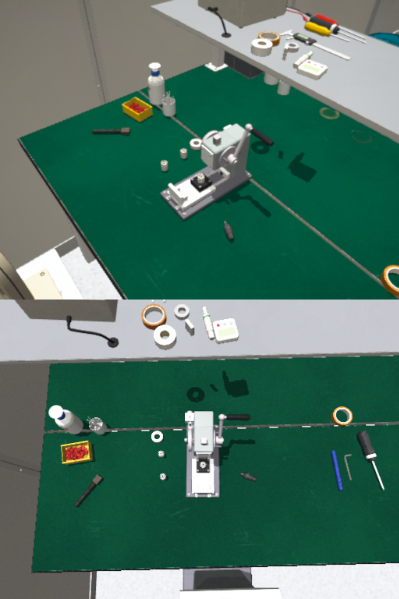

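The scene view shows the press in the middle (scene ~(205,165)). In the top view it is at ~(203,450), aligned roughly with the world x axis, with the lever grip at (237,417) and the shelf behind it. Next I'll fit its pose from depth.

```bash
python3 - <<'E'
from h import *
Ws=cloud('scene',np.load('s0.npy'));Wt=cloud('top',np.load('t0.npy'))
def box(W,x,y,z): return W[(W[...,0]>x[0])&(W[...,0]<x[1])&(W[...,1]>y[0])&(W[...,1]<y[1])&(W[...,2]>z[0])&(W[...,2]<z[1])]
for nm,W in(('top',Wt),('scene',Ws)):
    for lab,z in(('over',(.148,.162)),('base',(.007,.017)),('ram',(.168,.182))):
        P=box(W,(.40,.75),(-.02,.2),z)
        if len(P)>5:
            r=cv2.minAreaRect((P[:,:2]*1000).astype(np.float32)); print(nm,lab,len(P),r,P.mean(0).round(4))
    P=box(W,(.4,.8),(-.05,.2),(.19,.23)); print(nm,'grip',len(P),P.mean(0).round(4),P.min(0).round(4),P.max(0).round(4))
    P=box(W,(.4,.55),(0,.15),(.05,.066)); print(nm,'plate/sensor top',P.mean(0).round(4),P.min(0).round(4),P.max(0).round(4))
    P=box(W,(.7,1.1),(-.2,.2),(.05,.6)); print(nm,'shelf',len(P),P.min(0),P.max(0))
a=cv2.imread('pics/s0.png');b=cv2.imread('pics/t0.png')
cv2.imwrite('pics/c0.png',np.hstack([cv2.resize(a[140:290,195:355],(400,375)),cv2.resize(b[130:260,200:340],(400,375))]))
E
```

```text
top over 1384 ((623.9854125976562, 68.50660705566406), (100.49356079101562, 127.52095031738281), 89.00312042236328) [0.6233 0.0744 0.1545]
top base 1217 ((565.6514892578125, 70.20014953613281), (122.12077331542969, 252.16073608398438), 87.99292755126953) [0.5344 0.0762 0.0118]
top ram 85 ((608.3255004882812, 49.14179992675781), (21.162681579589844, 81.60694885253906), 33.160160064697266) [0.6014 0.061  0.1745]
top grip 279 [ 0.6468 -0.0069  0.2123] [ 0.6363 -0.0499  0.1904] [0.658  0.0308 0.2189]
top plate/sensor top [0.4842 0.0778 0.0601] [0.4526 0.0503 0.0517] [0.5491 0.1071 0.0655]
top shelf 14449 [ 0.70010059 -0.19998469  0.12217269] [0.9666456  0.19991676 0.33260778]
scene over 1258 ((623.7731323242188, 63.274269104003906), (96.91852569580078, 137.66812133789062), 72.18582153320312) [0.6173 0.0662 0.1555]
scene base 1871 ((567.657958984375, 106.77092742919922), (186.5707244873047, 253.65333557128906), 88.57390594482422) [0.5536 0.0514 0.013 ]
scene ram 114 ((608.0806884765625, 43.98140335083008), (22.95808219909668, 81.16443634033203), 30.71717071533203) [0.6047 0.0511 0.1746]
scene grip 325 [ 0.6452 -0.0093  0.2114] [ 0.6331 -0.0495  0.1902] [0.658  0.0266 0.2211]
scene plate/sensor top [0.4803 0.0714 0.0591] [0.4516 0.0444 0.05  ] [0.5499 0.1027 0.0653]
scene shelf 14909 [ 0.78731175 -0.19997175  0.27681211] [1.09999888 0.19997005 0.33389404]
```

View pics/c0.png

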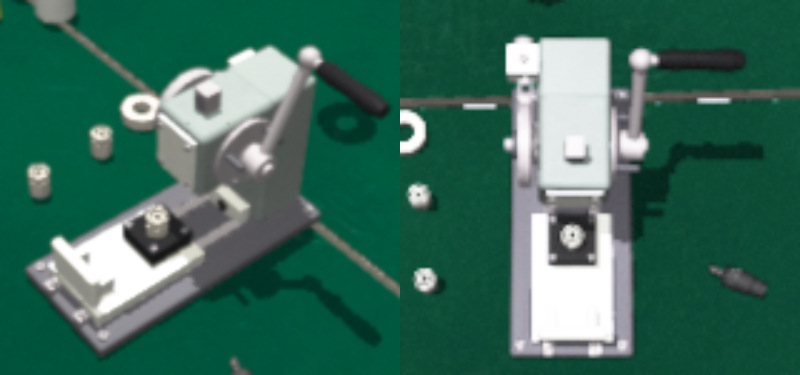

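```bash
python3 - <<'E'
from h import *
Ws=cloud('scene',np.load('s0.npy'));Wt=cloud('top',np.load('t0.npy'))
def box(W,x,y,z): return W[(W[...,0]>x[0])&(W[...,0]<x[1])&(W[...,1]>y[0])&(W[...,1]<y[1])&(W[...,2]>z[0])&(W[...,2]<z[1])]
for nm,W in(('top',Wt),('scene',Ws)):
    P=box(W,(.6,.7),(-.05,.02),(.2,.23)); f=np.polyfit(P[:,1],P[:,0],1); print(nm,'grip slope deg',np.degrees(np.arctan(-f[0])),'ymin',np.percentile(P[:,1],1),'x@-.02',np.polyval(f,-.02),'ztop',np.percentile(P[:,2],98))
    for lab,xr,yr,z in(('over',(.56,.72),(.03,.12),(.150,.160)),('base',(.44,.56),(0,.16),(.008,.016)),('plate',(.44,.478),(.03,.13),(.055,.066)),('plateface',(.44,.478),(.03,.13),(.035,.055))):
        P=box(W,xr,yr,z); print(nm,lab,len(P))
        if len(P)<10: continue
        bs=np.arange(P[:,0].min(),P[:,0].max(),.006)
        L=np.array([(b,*(lambda q:(q.min(),q.max()) if len(q)>5 else(np.nan,)*2)(P[(P[:,0]>=b)&(P[:,0]<b+.006),1])) for b in bs]); print(' y',(L[:]*1e3).round(0).tolist())
        bs=np.arange(P[:,1].min(),P[:,1].max(),.01)
        print(' x',[(round(b*1e3),round(q.min()*1e3),round(q.max()*1e3)) for b in bs for q in [P[(P[:,1]>=b)&(P[:,1]<b+.01),0]] if len(q)])
E
```

```text
top grip slope deg -1.8187349999400326 ymin -0.04966902095127213 x@-.02 0.6470200400619602 ztop 0.21734379243503263
top over 1298
 y [[562.0, 49.0, 101.0], [568.0, 46.0, 104.0], [574.0, 46.0, 103.0], [580.0, 46.0, 103.0], [586.0, 48.0, 103.0], [592.0, 45.0, 119.0], [598.0, 42.0, 119.0], [604.0, 42.0, 119.0], [610.0, 42.0, 119.0], [616.0, 44.0, 119.0], [622.0, 44.0, 119.0], [628.0, 46.0, 102.0], [634.0, 43.0, 102.0], [640.0, 43.0, 102.0], [646.0, 43.0, 102.0], [652.0, 43.0, 102.0], [658.0, 45.0, 102.0], [664.0, 45.0, 101.0], [670.0, 45.0, 101.0], [676.0, 44.0, 101.0], [682.0, 44.0, 101.0], [688.0, nan, nan]]
 x [(42, 564, 687), (52, 562, 687), (62, 562, 688), (72, 562, 687), (82, 563, 687), (92, 563, 688), (102, 568, 632), (112, 594, 626)]
top base 735
 y [[441.0, 25.0, 134.0], [447.0, 25.0, 134.0], [453.0, 25.0, 134.0], [459.0, 24.0, 134.0], [465.0, 24.0, 133.0], [471.0, 24.0, 133.0], [477.0, 24.0, 133.0], [483.0, 23.0, 133.0], [489.0, 23.0, 133.0], [495.0, 23.0, 133.0], [501.0, 23.0, 133.0], [507.0, 22.0, 133.0], [513.0, 22.0, 133.0], [519.0, 22.0, 133.0], [525.0, 22.0, 132.0], [531
[... 1814 characters left out ...]
], [536.0, 16.0, 128.0], [542.0, 14.0, 126.0], [548.0, 15.0, 126.0], [554.0, 15.0, 124.0]]
 x [(14, 442, 560), (24, 440, 560), (34, 440, 558), (44, 440, 455), (54, 441, 455), (64, 441, 455), (74, 441, 458), (84, 441, 456), (94, 442, 444), (104, 441, 456), (114, 443, 559), (124, 441, 558)]
scene plate 141
 y [[452.0, 44.0, 101.0], [458.0, 45.0, 103.0]]
 x [(44, 452, 460), (54, 452, 460), (64, 453, 462), (74, 453, 463), (84, 452, 463), (94, 454, 462)]
scene plateface 142
 y [[451.0, 44.0, 105.0], [457.0, 45.0, 47.0], [463.0, 53.0, 56.0], [469.0, 53.0, 94.0], [475.0, 52.0, 90.0]]
 x [(44, 451, 477), (54, 452, 478), (64, 453, 454), (74, 452, 455), (84, 453, 478), (94, 452, 455), (104, 456, 456)]
```

The pose is consistent across both cameras: yaw ≈ -1.8°, press origin ≈ (0.592, 0.072), plate face ≈ (0.452, 0.0765), grip ≈ (0.648, -0.023, 0.208). First I'll move to a waypoint with the fingers shut and the tool aligned with the press.

Emit:
servo_tool:
  motion:
    - [0, -0.055, -0.09, 0, 0, 0, 4]
    - [0, -0.11, -0.18, 0, 0, 0, 8]
    - [0, -0.165, -0.27, 0, 0, 0, 12]
    - [0, -0.221, -0.36, 0, 0, 0, 16.6]
    - [0, -0.221, -0.36, 0, 0, 0, 16.6]
    - [0, -0.221, -0.36, 0, 0, 0, 16.6]
    - [0, -0.221, -0.36, 0, 0, 0, 16.6]
    - [0, -0.221, -0.36, 0, 0, 0, 16.6]
    - [0, -0.221, -0.36, 0, 0, 0, 16.6]
  grip_force: 30

```text
clock: 1.92
position: [0.45, -0.3005, 0.1914]
ee_rot: [-0.695, 0.719, -0.0, -0.0]
ft_force: [-0.4, -0.1, 0.6]
grip_width: -0.002
```

Emit:
servo_tool:
  motion:
    - [0, -0.06, 0.01, 0, 0, 0, 0]
    - [0, -0.12, 0.018, 0, 0, 0, 0]
    - [0, -0.18, 0.025, 0, 0, 0, 0]
    - [0, -0.24, 0.032, 0, 0, 0, 0]
    - [0, -0.3, 0.04, 0, 0, 0, 0]
    - [0, -0.35, 0.048, 0, 0, 0, 0]
    - [0, -0.378, 0.048, 0, 0, 0, 0]
    - [0, -0.378, 0.048, 0, 0, 0, 0]
    - [0, -0.378, 0.048, 0.04, 0, 0, 0]
    - [0, -0.378, 0.048, 0.08, 0, 0, 0]
    - [0, -0.378, 0.048, 0.12, 0, 0, 0]
    - [0, -0.378, 0.048, 0.146, 0, 0, 0]
    - [0, -0.378, 0.048, 0.146, 0, 0, 0]
    - [0, -0.378, 0.048, 0.146, 0, 0, 0]

```text
clock: 3.68
position: [0.4162, 0.0787, 0.0464]
ee_rot: [-0.694, 0.72, -0.0, 0.0]
ft_force: [0.3, 0.1, 0.7]
grip_width: 0.001
```

```bash
python3 - <<'E'
from h import *
a,_=snap('scene','s1.png'); b,_=snap('top','t1.png')
cv2.imwrite('pics/c1.png',np.hstack([cv2.resize(a[120:290,175:345],(400,400)),cv2.resize(b[130:290,190:350],(400,400))]))
o=monitor.get_obs();print(o['position'],o['ft_force'],o['joint_pos'].round(2) if hasattr(o['joint_pos'],'round') else o['joint_pos'])
E
```

```text
[0.41643325 0.07916993 0.04663363] [ 0.48633044 -1.09700021  1.1393445 ] [ 0.44  0.09 -0.75  2.1   0.07  0.98 -1.95]
```

View pics/c1.png

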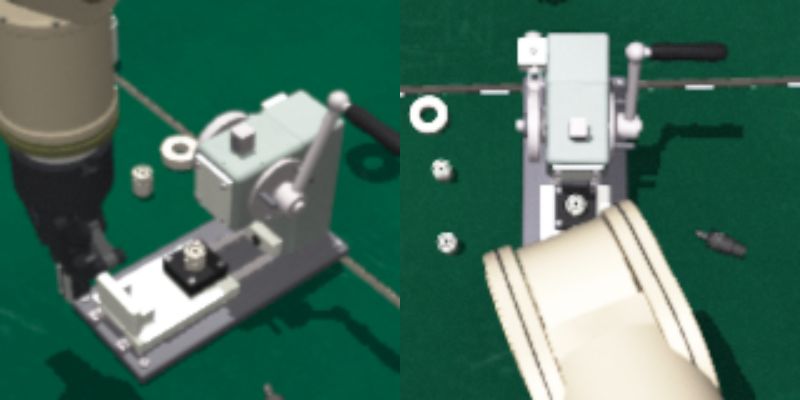

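The picture shows the shut fingers in front of the plate (scene crop ~(75,285)), with the hand clear of the press. I'll push slowly along the press's x.

Emit:
servo_tool:
  motion:
    - [0, 0, -0.008, 0, 0, 0, 0]
    - [0, 0, -0.014, 0, 0, 0, 0]
    - [0, 0, -0.019, 0, 0, 0, 0]
    - [0, 0, -0.023, 0, 0, 0, 0]
    - [0, 0, -0.027, 0, 0, 0, 0]
    - [0, 0, -0.031, 0, 0, 0, 0]
    - [0, 0, -0.035, 0, 0, 0, 0]
    - [0, 0, -0.039, 0, 0, 0, 0]
    - [0, 0, -0.043, 0, 0, 0, 0]
    - [0, 0, -0.047, 0, 0, 0, 0]
    - [0, 0, -0.051, 0, 0, 0, 0]
    - [0, 0, -0.055, 0, 0, 0, 0]
    - [0, 0, -0.059, 0, 0, 0, 0]
    - [0, 0, -0.062, 0, 0, 0, 0]
    - [0, 0, -0.064, 0, 0, 0, 0]

```text
clock: 5.65
position: [0.4795, 0.0775, 0.0454]
ee_rot: [-0.695, 0.719, 0.0, 0.0]
ft_force: [0.1, 1.0, -0.1]
grip_width: 0.002
```

```bash
python3 - <<'E'
from h import *
a,_=snap('scene','s2.png')
cv2.imwrite('pics/c2.png',cv2.resize(a[160:290,195:335],(560,520),interpolation=cv2.INTER_CUBIC))
o=monitor.get_obs();print(o['position'],o['ft_force'])
find('scene','sensor');find('scene','push_plate')
E
```

```text
[0.47967378 0.07743151 0.04540906] [0.33231089 0.95762459 0.81211119]
scene sensor 0.63 [0.5399 0.0689 0.0574]
scene push_plate 0.77 [0.5072 0.0575 0.0298]
scene push_plate 0.17 [0.6355 0.0173 0.1787]
```

View pics/c2.png

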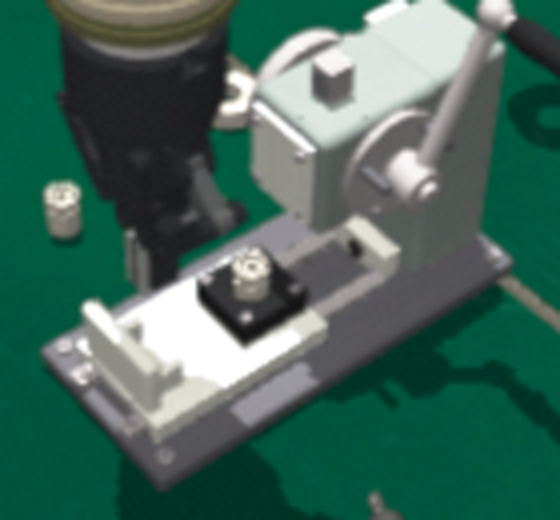

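```bash
python3 - <<'E'
from h import *
for n in('scene','top'):
  print(n,px(n,[.48,.077,.045]),px(n,[.452,.077,.062]),px(n,[.48,.13,.045]))
p,d=snap('scene','s3.png'); W=cloud('scene',d)
for v,u in((225,231),(228,229),(215,232),(228,234),(210,228)): print(u,v,W[v,u].round(4))
print(monitor.get_obs()['joint_pos'])
p,d=snap('top','t3.png'); T=cloud('top',d)
for W in(W,T):
  m=(W[...,0]>.35)&(W[...,0]<.56)&(W[...,1]>.09)&(W[...,1]<.25)&(W[...,2]>.03)&(W[...,2]<.11)
  P=W[m]; 
  for z in np.arange(.03,.11,.01):
    q=P[(P[:,2]>z)&(P[:,2]<z+.01)]
    if len(q): print(round(z,3),len(q),q.min(0).round(3),q.max(0).round(3))
E
```

```text
scene [233.1 243.4] [222.  244.5] [218.1 228.9]
top [259.8 235.9] [260.3 246.5] [238.8 236.4]
231 225 [0.4709 0.0694 0.1135]
229 228 [0.4699 0.0752 0.1006]
232 215 [0.4683 0.0614 0.1495]
234 228 [0.4736 0.0635 0.1079]
228 210 [0.4627 0.0658 0.163 ]
[ 0.40129299  0.24324281 -0.71695623  1.95685952  0.18829722  1.00801104
 -2.00695835]
0.03 15 [0.453 0.09  0.03 ] [0.522 0.203 0.04 ]
0.04 42 [0.452 0.09  0.041] [0.56  0.104 0.05 ]
0.05 11 [0.453 0.09  0.05 ] [0.455 0.102 0.059]
0.06 23 [0.453 0.091 0.06 ] [0.463 0.103 0.066]
0.1 1 [0.558 0.091 0.104] [0.558 0.091 0.104]
```

```bash
python3 - <<'E'
from h import *
p,d=eyes.camera('scene'); W=cloud('scene',d); d0=np.load('s0.npy')
m=(d0-d>.008)&(d>0); m[:, :]=m
ys,xs=np.where(m)
for v in range(196,250,3):
  u=xs[ys==v]; u=u[(u>200)&(u<290)]
  if len(u): print(v,u.min(),u.max(),W[v,u.min()].round(3),W[v,(u.min()+u.max())//2].round(3),W[v,u.max()].round(3))
q=p.copy()
for pt in([.48,.077,.045],[.48,.077,.118]): cv2.circle(q,tuple(int(round(x)) for x in px('scene',pt)),1,(0,0,255),-1)
cv2.imwrite('pics/c3.png',cv2.resize(q[180:260,200:280],(560,560),interpolation=cv2.INTER_CUBIC))
E
```

```text
196 215 247 [0.47  0.117 0.157] [0.469 0.064 0.197] [0.485 0.037 0.206]
199 215 248 [0.47  0.119 0.148] [0.466 0.06  0.193] [0.487 0.036 0.199]
202 217 248 [0.47  0.112 0.145] [0.466 0.057 0.188] [0.485 0.034 0.195]
205 218 247 [0.47  0.109 0.139] [0.467 0.058 0.179] [0.482 0.033 0.189]
208 219 249 [0.466 0.101 0.139] [0.468 0.055 0.173] [0.483 0.028 0.184]
211 224 255 [0.469 0.088 0.14 ] [0.483 0.058 0.153] [0.489 0.019 0.18 ]
214 217 256 [0.526 0.201 0.005] [0.483 0.069 0.137] [0.488 0.015 0.176]
217 226 253 [0.468 0.082 0.128] [0.48  0.056 0.141] [0.481 0.014 0.173]
220 226 247 [0.474 0.09  0.109] [0.468 0.048 0.147] [0.467 0.015 0.174]
223 227 242 [0.469 0.081 0.111] [0.466 0.053 0.136] [0.467 0.03  0.154]
226 227 239 [0.47  0.082 0.101] [0.473 0.066 0.111] [0.485 0.062 0.107]
229 227 239 [0.47  0.082 0.092] [0.473 0.066 0.103] [0.485 0.063 0.097]
232 230 235 [0.468 0.07  0.094] [0.473 0.07  0.091] [0.477 0.065 0.093]
```

View pics/c3.png

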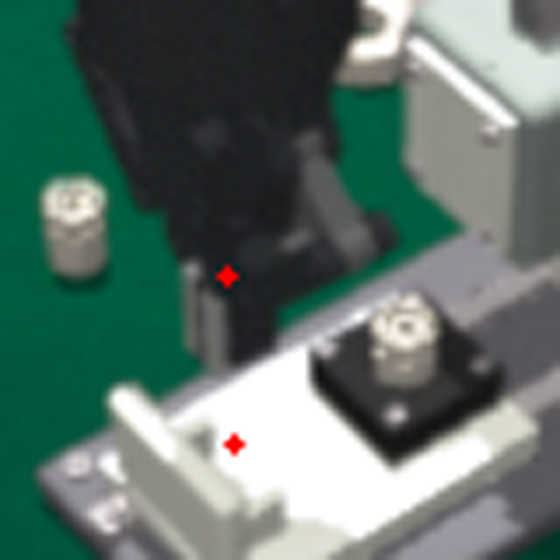

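The fingers passed over the plate. By depth the tips are at z≈0.09, while the state reports 0.045, so the reading and the camera disagree by about 45 mm in height. The plate didn't move. I'll back off and measure the offset before going lower.

Emit:
servo_tool:
  motion:
    - [0, 0, 0.02, 0, 0, 0, 0]
    - [0, 0, 0.045, 0, 0, 0, 0]
    - [0, 0, 0.07, 0, 0, 0, 0]
    - [0, 0, 0.07, 0, 0, 0, 0]
    - [0, 0, 0.07, 0, 0, 0, 0]

```text
clock: 6.58
position: [0.4102, 0.0797, 0.0457]
ee_rot: [-0.695, 0.719, -0.0, 0.0]
ft_force: [0.7, 0.3, -0.5]
grip_width: 0.002
```

```bash
cat > tip.py <<'E'
from h import *
p,d=eyes.camera('scene'); W=cloud('scene',d); d0=np.load('s0.npy')
o=monitor.get_obs(); t=np.array(o['position']); print('state',t.round(4),'F',np.round(o['ft_force'],1),'pred px',px('scene',t))
m=((d0-d>.01)&(d>0)).astype(np.uint8)
n,l,s,_=cv2.connectedComponentsWithStats(m); k=1+s[1:,4].argmax(); ys,xs=np.where(l==k)
v0=ys[(W[ys,xs,2]<t[2]+.12)&(abs(W[ys,xs,0]-t[0])<.06)].max()
for v in range(v0-15,v0+1,2):
  u=xs[ys==v]; u=u[abs(W[v,u,0]-t[0])<.06]
  if len(u): print(v,u.min(),u.max(),W[v,u.min()].round(3),W[v,(u.min()+u.max())//2].round(3),W[v,u.max()].round(3))
E
python3 tip.py; python3 -c "
from h import *
p,d=snap('scene','s4.png');cv2.imwrite('pics/c4.png',cv2.resize(p[130:290,150:350],(800,640),interpolation=cv2.INTER_CUBIC)[:600])"
```

```text
state [0.4102 0.0798 0.0456] F [ 0.2 -0.4  0. ] pred px [204.7 259.1]
234 197 222 [0.401 0.083 0.125] [0.398 0.034 0.169] [0.414 0.018 0.172]
236 197 218 [0.4   0.082 0.121] [0.398 0.042 0.157] [0.405 0.017 0.174]
238 197 214 [0.4   0.083 0.114] [0.398 0.05  0.145] [0.397 0.018 0.173]
240 197 211 [0.4   0.083 0.108] [0.397 0.053 0.137] [0.397 0.029 0.157]
242 197 210 [0.4   0.085 0.101] [0.404 0.07  0.111] [0.416 0.064 0.108]
244 198 210 [0.4   0.081 0.098] [0.404 0.066 0.109] [0.417 0.066 0.1  ]
246 199 209 [0.4   0.079 0.094] [0.403 0.065 0.104] [0.414 0.065 0.097]
248 200 206 [0.401 0.077 0.09 ] [0.404 0.072 0.092] [0.408 0.067 0.093]
```

View pics/c4.png

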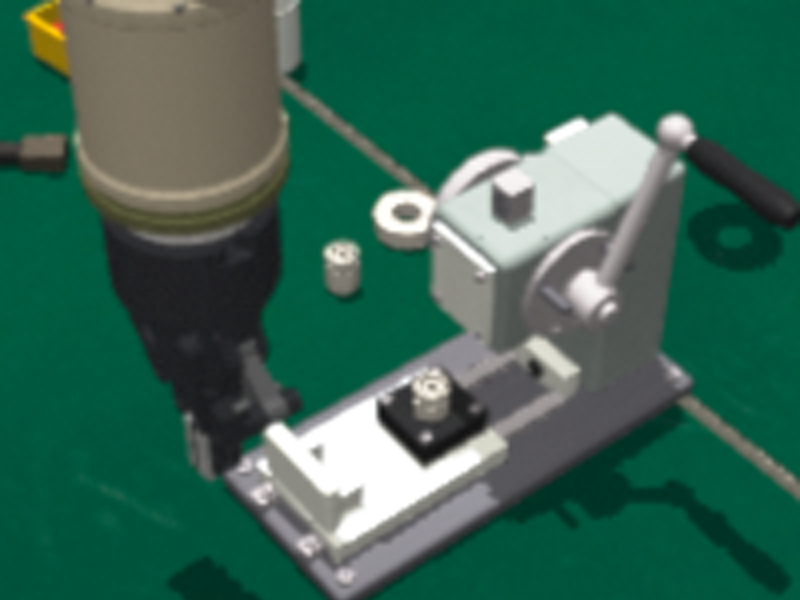

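The tips hover at z≈0.088 in front of the plate (crop ~(210,475)), with the reading at 0.046. x and y agree. I'll lower by 30 mm and check whether the offset holds.

Emit:
servo_tool:
  motion:
    - [0, 0, 0, 0.01, 0, 0, 0]
    - [0, 0, 0, 0.02, 0, 0, 0]
    - [0, 0, 0, 0.03, 0, 0, 0]
    - [0, 0, 0, 0.03, 0, 0, 0]
    - [0, 0, 0, 0.03, 0, 0, 0]

```text
clock: 7.3
position: [0.4095, 0.08, 0.0154]
ee_rot: [-0.695, 0.719, 0.0, 0.0]
ft_force: [-0.5, -0.0, 0.6]
grip_width: 0.002
```

```bash
python3 tip.py; python3 -c "
from h import *
for z in (.045,.05,.055,.06,.065,.07): print(z,px('scene',[.405,.075,z]))"
```

```text
state [0.4096 0.0799 0.0156] F [-0.1  0.4  0.1] pred px [205.4 268.4]
244 197 225 [0.398 0.082 0.098] [0.399 0.033 0.142] [0.419 0.018 0.141]
246 198 221 [0.4   0.082 0.091] [0.396 0.036 0.136] [0.409 0.017 0.144]
248 198 218 [0.4   0.083 0.085] [0.398 0.043 0.123] [0.403 0.018 0.142]
250 198 214 [0.399 0.083 0.079] [0.398 0.051 0.11 ] [0.396 0.021 0.139]
252 198 211 [0.399 0.084 0.072] [0.403 0.068 0.085] [0.421 0.072 0.067]
254 199 211 [0.4   0.082 0.068] [0.405 0.067 0.078] [0.417 0.065 0.071]
256 199 210 [0.4   0.082 0.061] [0.403 0.069 0.071] [0.414 0.065 0.066]
258 201 206 [0.4   0.076 0.061] [0.402 0.071 0.064] [0.406 0.067 0.065]
0.045 [204. 262.]
0.05 [203.8 260.5]
0.055 [203.6 258.9]
0.06 [203.5 257.3]
0.065 [203.3 255.7]
0.07 [203.1 254. ]
```

The offset is a constant +41 mm in z. I'll lower to a true z≈0.042 and push again.

Emit:
servo_tool:
  motion:
    - [0, 0, 0, 0.007, 0, 0, 0]
    - [0, 0, 0, 0.014, 0, 0, 0]
    - [0, 0, 0, 0.014, 0, 0, 0]
    - [0, 0, -0.01, 0.014, 0, 0, 0]
    - [0, 0, -0.018, 0.014, 0, 0, 0]
    - [0, 0, -0.024, 0.014, 0, 0, 0]
    - [0, 0, -0.028, 0.014, 0, 0, 0]
    - [0, 0, -0.031, 0.014, 0, 0, 0]
    - [0, 0, -0.034, 0.014, 0, 0, 0]
    - [0, 0, -0.037, 0.014, 0, 0, 0]
    - [0, 0, -0.04, 0.014, 0, 0, 0]
    - [0, 0, -0.043, 0.014, 0, 0, 0]
    - [0, 0, -0.045, 0.014, 0, 0, 0]

```text
clock: 8.98
position: [0.4545, 0.0784, 0.0013]
ee_rot: [-0.695, 0.719, 0.0, -0.0]
ft_force: [-2.2, 0.7, 0.2]
grip_width: 0.002
```

```bash
cat > chk.py <<'E'
from h import *
p,d=eyes.camera('scene'); W=cloud('scene',d)
o=monitor.get_obs(); print(np.round(o['clock'],2),np.round(o['position'],4),np.round(o['ft_force'],1))
find('scene','sensor');find('scene','push_plate')
m=(abs(W[...,1]-.07)<.012)&(W[...,2]>.052)&(W[...,2]<.063)&(W[...,0]>.515)&(W[...,0]<.62); P=W[m]; print('sensor top',len(P),P.mean(0).round(4) if len(P) else '')
m=(W[...,1]>.045)&(W[...,1]<.062)&(W[...,2]>.045)&(W[...,2]<.067)&(W[...,0]>.43)&(W[...,0]<.53); P=W[m]; print('plate x',len(P),np.percentile(P[:,0],[5,50,95]).round(4) if len(P) else '')
E
python3 chk.py
```

```text
9.02 [0.4547 0.0783 0.0014] [-1.4  0.2 -0.2]
scene sensor 0.5 [0.5541 0.0678 0.0602]
scene push_plate 0.58 [0.5296 0.0521 0.027 ]
sensor top 60 [0.5549 0.0704 0.0576]
plate x 72 [0.4654 0.4675 0.475 ]
```

The slide is moving: the plate face is at 0.466, the sensor has moved with it, and the force is about 1.5 N. About 36 mm remains.

Emit:
servo_tool:
  motion:
    - [0, 0, -0.003, 0, 0, 0, 0]
    - [0, 0, -0.006, 0, 0, 0, 0]
    - [0, 0, -0.009, 0, 0, 0, 0]
    - [0, 0, -0.012, 0, 0, 0, 0]
    - [0, 0, -0.015, 0, 0, 0, 0]
    - [0, 0, -0.018, 0, 0, 0, 0]
    - [0, 0, -0.021, 0, 0, 0, 0]
    - [0, 0, -0.024, 0, 0, 0, 0]
    - [0, 0, -0.027, 0, 0, 0, 0]
    - [0, 0, -0.029, 0, 0, 0, 0]
    - [0, 0, -0.031, 0, 0, 0, 0]
    - [0, 0, -0.0325, 0, 0, 0, 0]
    - [0, 0, -0.0335, 0, 0, 0, 0]

```text
clock: 10.75
position: [0.4879, 0.0772, 0.0014]
ee_rot: [-0.695, 0.719, -0.0, 0.0]
ft_force: [-1.2, 0.9, 0.7]
grip_width: -0.004
```

```bash
python3 chk.py
```

```text
10.8 [0.488  0.0772 0.0014] [-0.5  0.4 -1. ]
scene push_plate 0.74 [0.5641 0.0469 0.0275]
sensor top 30 [0.5847 0.066  0.0572]
plate x 73 [0.4905 0.5    0.508 ]
```

Emit:
servo_tool:
  motion:
    - [0, 0, -0.0007, 0, 0, 0, 0]
    - [0, 0, -0.0014, 0, 0, 0, 0]
    - [0, 0, -0.002, 0, 0, 0, 0]
    - [0, 0, -0.0025, 0, 0, 0, 0]
    - [0, 0, -0.003, 0, 0, 0, 0]

```text
clock: 11.52
position: [0.4909, 0.0769, 0.0014]
ee_rot: [-0.695, 0.719, -0.0, -0.0]
ft_force: [-1.7, -0.3, 0.9]
grip_width: -0.004
```

Emit:
servo_tool:
  motion:
    - [0, 0, -0.0005, 0, 0, 0, 0]
    - [0, 0, -0.001, 0, 0, 0, 0]
    - [0, 0, -0.0015, 0, 0, 0, 0]

```text
clock: 11.9
position: [0.4913, 0.077, 0.0013]
ee_rot: [-0.695, 0.719, 0.0, -0.001]
ft_force: [-7.8, -1.0, 6.4]
grip_width: -0.002
```

The slide is against its stop: the force rose to 8 N and the TCP stalled at 0.4913, so the plate face is at 0.502 as predicted. I'll back off and rise.

Emit:
servo_tool:
  motion:
    - [0, 0, 0.01, 0, 0, 0, 0]
    - [0, 0, 0.03, 0, 0, 0, 0]
    - [0, 0, 0.045, 0, 0, 0, 0]
    - [0, 0, 0.045, 0, 0, 0, 0]
    - [0, 0, 0.045, -0.05, 0, 0, 0]
    - [0, 0, 0.045, -0.1, 0, 0, 0]
    - [0, 0, 0.045, -0.15, 0, 0, 0]
    - [0, 0, 0.045, -0.2, 0, 0, 0]
    - [0, 0, 0.045, -0.22, 0, 0, 0]
    - [0, 0.06, 0.045, -0.22, 0, 0, 0]
    - [0, 0.12, 0.045, -0.22, 0, 0, 0]
    - [0, 0.18, 0.045, -0.22, 0, 0, 0]
    - [0, 0.24, 0.045, -0.22, 0, 0, 0]
    - [0, 0.25, 0.045, -0.22, 0, 0, 0]
    - [0, 0.25, 0.045, -0.22, 0, 0, 0]

```text
clock: 13.78
position: [0.4392, -0.1716, 0.2214]
ee_rot: [-0.695, 0.719, -0.0, 0.0]
ft_force: [0.7, 0.5, -0.4]
grip_width: 0.003
```

```bash
python3 - <<'E'
from h import *
a,da=snap('scene','s5.png'); b,d=snap('top','t5.png')
cv2.imwrite('pics/c5.png',np.hstack([cv2.resize(a[130:290,180:340],(400,400)),cv2.resize(b[100:260,200:360],(400,400))]))
for W in(cloud('scene',np.load('s0.npy')),cloud('top',np.load('t0.npy'))):
  for y in np.arange(-.3,.15,.1):
    m=(abs(W[...,1]-y)<.03)&(W[...,2]>.23)&(W[...,2]<.36)&(W[...,0]>.7)&(W[...,0]<1.0); P=W[m]; print(round(y,2),len(P),P.min(0).round(3) if len(P) else '',P.max(0).round(3) if len(P) else '')
W=cloud('top',d)
m=(W[...,1]>.045)&(W[...,1]<.105)&(W[...,2]>.055)&(W[...,2]<.067)&(W[...,0]>.43)&(W[...,0]<.53); print('plate top x',np.percentile(W[m][:,0],[2,98]))
E
python3 tip.py
```

```text
-0.3 2 [ 0.79  -0.271  0.28 ] [ 0.79  -0.27   0.282]
-0.2 1730 [ 0.787 -0.23   0.277] [ 0.976 -0.17   0.299]
-0.1 2013 [ 0.788 -0.13   0.278] [ 1.    -0.07   0.299]
0.0 1868 [ 0.788 -0.03   0.278] [1.    0.03  0.316]
0.1 1505 [0.788 0.07  0.277] [1.    0.13  0.334]
-0.3 2051 [ 0.789 -0.33   0.277] [ 0.955 -0.27   0.298]
-0.2 2097 [ 0.788 -0.23   0.277] [ 0.957 -0.17   0.298]
-0.1 2123 [ 0.788 -0.13   0.276] [ 0.96  -0.07   0.298]
0.0 2138 [ 0.788 -0.03   0.275] [0.963 0.03  0.315]
0.1 2202 [0.788 0.07  0.275] [0.965 0.13  0.333]
plate top x [0.5023591  0.51097157]
state [ 0.4394 -0.1698  0.2216] F [ 0.8 -0.1  0.1] pred px [311.6 277.3]
250 307 353 [ 0.434 -0.158  0.277] [ 0.427 -0.201  0.321] [ 0.427 -0.232  0.351]
252 307 348 [ 0.433 -0.159  0.274] [ 0.424 -0.199  0.317] [ 0.425 -0.227  0.343]
254 307 339 [ 0.433 -0.16   0.271] [ 0.437 -0.184  0.29 ] [ 0.426 -0.215  0.328]
256 308 329 [ 0.429 -0.166  0.275] [ 0.432 -0.18   0.286] [ 0.427 -0.201  0.309]
258 307 327 [ 0.429 -0.164  0.268] [ 0.432 -0.179  0.281] [ 0.446 -0.185  0.275]
260 308 325 [ 0.429 -0.167  0.267] [ 0.432 -0.178  0.275] [ 0.445 -0.183  0.27 ]
262 311 322 [ 0.429 -0.172  0.267] [ 0.433 -0.178  0.27 ] [ 0.439 -0.183  0.27 ]
264 313 319 [ 0.428 -0.177  0.269] [ 0.434 -0.177  0.264] [ 0.434 -0.183  0.27 ]
```

View pics/c5.png

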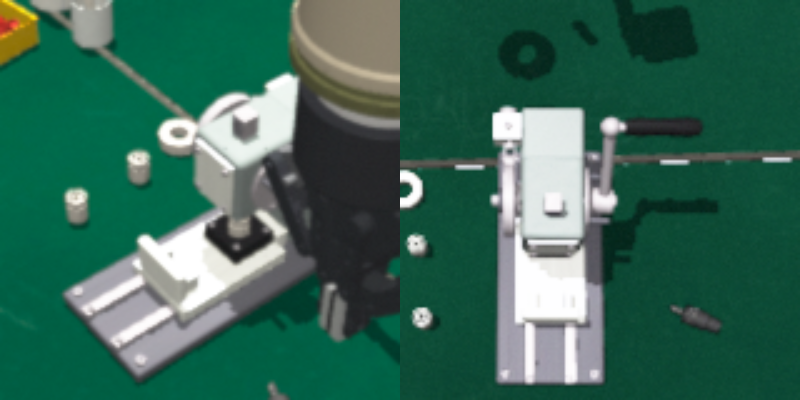

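The slide is home: the plate's front edge is at x=0.502 in the top view, and the sensor is under the head (scene crop ~(240,225)). The shelf edge is at x≥0.787, and the z offset is still 41 mm. Now I'll go round the right side to behind the grip.

Emit:
servo_tool:
  motion:
    - [0, 0, -0.04, 0, 0, 0, 0]
    - [0, 0, -0.09, 0, 0, 0, 0]
    - [0, 0, -0.14, 0, 0, 0, 0]
    - [0, 0, -0.19, 0, 0, 0, 0]
    - [0, 0, -0.23, 0, 0, 0, 0]
    - [0, 0, -0.24, 0, 0, 0, 0]
    - [0, 0, -0.24, 0.03, 0, 0, 0]
    - [0, 0, -0.24, 0.06, 0, 0, 0]
    - [0, 0, -0.24, 0.077, 0, 0, 0]
    - [0, -0.03, -0.24, 0.077, 0, 0, 0]
    - [0, -0.06, -0.24, 0.077, 0, 0, 0]
    - [0, -0.08, -0.24, 0.077, 0, 0, 0]
    - [0, -0.08, -0.24, 0.077, 0, 0, 0]

```text
clock: 15.55
position: [0.6817, -0.0975, 0.1451]
ee_rot: [-0.696, 0.718, -0.0, 0.0]
ft_force: [0.6, -0.4, -0.2]
grip_width: 0.001
```

```bash
python3 tip.py; python3 - <<'E'
from h import *
a,da=snap('scene','s6.png'); b,d=snap('top','t6.png')
cv2.imwrite('pics/c6.png',np.hstack([cv2.resize(a[60:260,240:440],(400,400)),cv2.resize(b[60:260,200:400],(400,400))]))
E
```

```text
state [ 0.6816 -0.0997  0.1449] F [ 0.7 -0.2 -0.5] pred px [370.3 213.2]
185 369 401 [ 0.676 -0.085  0.211] [ 0.67  -0.12   0.238] [ 0.669 -0.148  0.259]
187 369 396 [ 0.676 -0.086  0.207] [ 0.676 -0.112  0.224] [ 0.669 -0.141  0.249]
189 368 391 [ 0.676 -0.085  0.201] [ 0.674 -0.108  0.218] [ 0.669 -0.133  0.239]
191 368 384 [ 0.676 -0.086  0.196] [ 0.669 -0.106  0.215] [ 0.686 -0.112  0.21 ]
193 369 384 [ 0.675 -0.09   0.195] [ 0.671 -0.106  0.208] [ 0.689 -0.112  0.203]
195 369 383 [ 0.669 -0.094  0.196] [ 0.675 -0.105  0.201] [ 0.685 -0.113  0.201]
197 369 381 [ 0.674 -0.093  0.188] [ 0.674 -0.105  0.197] [ 0.683 -0.111  0.196]
199 372 378 [ 0.673 -0.1    0.188] [ 0.674 -0.106  0.192] [ 0.676 -0.11   0.194]
```

View pics/c6.png

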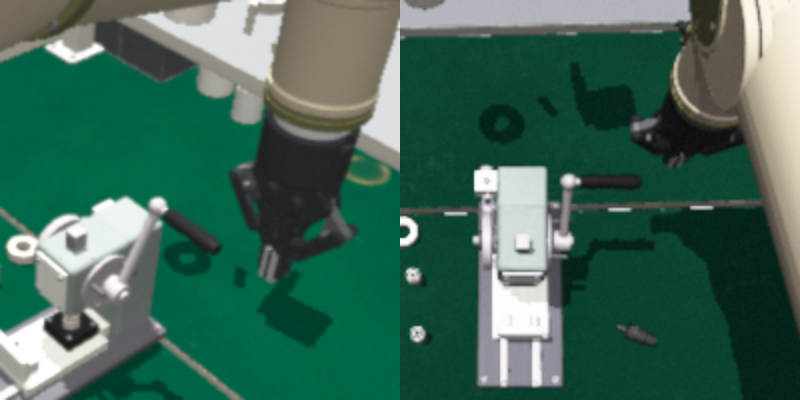

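The fingers are right of and behind the grip (top crop ~(275,155)), with the tips at true z 0.186 and everything clear. I'll move in behind the outer half of the grip and push to the first click.

Emit:
servo_tool:
  motion:
    - [0, -0.03, 0, 0, 0, 0, 0]
    - [0, -0.059, 0, 0, 0, 0, 0]
    - [0, -0.059, 0, 0, 0, 0, 0]
    - [0, -0.059, -0.01, 0, 0, 0, 0]
    - [0, -0.059, -0.016, 0, 0, 0, 0]
    - [0, -0.059, -0.021, 0, 0, 0, 0]
    - [0, -0.059, -0.026, 0, 0, 0, 0]
    - [0, -0.059, -0.031, 0, 0, 0, 0]
    - [0, -0.059, -0.036, 0, 0, 0, 0]
    - [0, -0.059, -0.041, 0, 0, 0, 0]
    - [0, -0.059, -0.046, 0, 0, 0, 0]
    - [0, -0.059, -0.051, 0, 0, 0, 0]
    - [0, -0.059, -0.056, 0, 0, 0, 0]
    - [0, -0.059, -0.061, 0, 0, 0, 0]
    - [0, -0.059, -0.066, 0, 0, 0, 0]
    - [0, -0.059, -0.07, 0, 0, 0, 0]

```text
clock: 17.7
position: [0.7537, -0.0429, 0.1444]
ee_rot: [-0.695, 0.719, -0.0, -0.0]
ft_force: [-0.0, 0.2, -0.3]
grip_width: -0.0
```

```bash
cat > lev.py <<'E'
from h import *
o=monitor.get_obs(); t=np.array(o['position'])-[.592,.072,0]; print('press',(t[0]*.9995-t[1]*.0314).round(4),(t[0]*.0314+t[1]*.9995).round(4),'F',np.round(o['ft_force'],1),o['clock'])
for n in('scene','top'):
  p,d=eyes.camera(n); W=cloud(n,d); X=W-[.592,.072,0]; x=X[...,0]*.9995-X[...,1]*.0314; y=X[...,0]*.0314+X[...,1]*.9995; z=W[...,2]
  m=(y>-.095)&(y<-.06)&(z>.185)&(z<.235)&(x>-.1)&(x<.1); 
  if n=='scene': pass
  print(n,'grip',m.sum(),np.median(x[m])*1e3,np.median(z[m])*1e3); find(n,'lever_grip')
E
python3 lev.py
```

```text
press 0.1652 -0.1098 F [-0.   0.2 -0.3] 17.7
scene grip 118 55.438578008979626 214.90492418799556
top grip 112 57.334254104799875 213.9994221590269
top lever_grip 0.94 [0.6309 0.0226 0.1689]
```

I got the sign wrong: that move went backwards, away from the grip, with no contact and no force. Towards the front is +y of the tool, so I'll reverse.

Emit:
servo_tool:
  motion:
    - [0, 0, 0.03, 0, 0, 0, 0]
    - [0, 0, 0.06, 0, 0, 0, 0]
    - [0, 0, 0.078, 0, 0, 0, 0]
    - [0, 0, 0.084, 0, 0, 0, 0]
    - [0, 0, 0.09, 0, 0, 0, 0]
    - [0, 0, 0.095, 0, 0, 0, 0]
    - [0, 0, 0.1, 0, 0, 0, 0]
    - [0, 0, 0.105, 0, 0, 0, 0]
    - [0, 0, 0.11, 0, 0, 0, 0]
    - [0, 0, 0.115, 0, 0, 0, 0]
    - [0, 0, 0.12, 0, 0, 0, 0]
    - [0, 0, 0.125, 0, 0, 0, 0]
    - [0, 0, 0.13, 0, 0, 0, 0]
    - [0, 0, 0.135, 0, 0, 0, 0]
    - [0, 0, 0.14, 0, 0, 0, 0]

```text
clock: 19.77
position: [0.6131, -0.0382, 0.1444]
ee_rot: [-0.695, 0.719, -0.0, -0.0]
ft_force: [-0.4, 0.1, -0.6]
grip_width: 0.001
```

```bash
python3 lev.py
```

```text
press 0.0246 -0.1094 F [-0.4  0.1 -0.6] 19.775
scene grip 129 -1.9054739329620427 223.79092445279713
scene lever_grip 0.65 [0.5931 0.0171 0.1929]
top grip 130 -0.10392421356457188 222.85642046636707
top lever_grip 0.8 [0.5909 0.0224 0.217 ]
```

The lever is at the first detent (grip x≈0). Next I'll push on to the second stop, lowering slightly as the grip comes down.

Emit:
servo_tool:
  motion:
    - [0, 0, 0.005, 0, 0, 0, 0]
    - [0, 0, 0.01, 0.002, 0, 0, 0]
    - [0, 0, 0.015, 0.004, 0, 0, 0]
    - [0, 0, 0.02, 0.006, 0, 0, 0]
    - [0, 0, 0.025, 0.008, 0, 0, 0]
    - [0, 0, 0.03, 0.01, 0, 0, 0]
    - [0, 0, 0.035, 0.012, 0, 0, 0]
    - [0, 0, 0.04, 0.014, 0, 0, 0]
    - [0, 0, 0.044, 0.014, 0, 0, 0]
    - [0, 0, 0.048, 0.014, 0, 0, 0]
    - [0, 0, 0.051, 0.014, 0, 0, 0]
    - [0, 0, 0.051, 0.014, 0, 0, 0]

```text
clock: 21.48
position: [0.5624, -0.0365, 0.1305]
ee_rot: [-0.695, 0.719, -0.0, -0.0]
ft_force: [-0.1, -0.4, 0.6]
grip_width: -0.001
```

```bash
python3 lev.py
```

```text
press -0.0262 -0.1094 F [-0.1 -0.4  0.6] 21.475
scene grip 185 -51.79741391224412 199.39354756222227
scene lever_grip 0.74 [0.5427 0.0116 0.1952]
top grip 152 -50.58599780000185 198.05210432748106
top lever_grip 0.97 [0.5685 0.0265 0.1597]
```

The grip is at x≈-52 (second stop) and the fingers are unloaded. I'll withdraw backwards, out to the right and up.

Emit:
servo_tool:
  motion:
    - [0, 0, -0.015, 0, 0, 0, 0]
    - [0, 0, -0.03, 0, 0, 0, 0]
    - [0, 0, -0.03, 0, 0, 0, 0]
    - [0, 0.04, -0.03, 0, 0, 0, 0]
    - [0, 0.08, -0.03, 0, 0, 0, 0]
    - [0, 0.12, -0.03, 0, 0, 0, 0]
    - [0, 0.16, -0.03, -0.02, 0, 0, 0]
    - [0, 0.2, -0.03, -0.04, 0, 0, 0]
    - [0, 0.24, -0.03, -0.06, 0, 0, 0]
    - [0, 0.24, -0.03, -0.06, 0, 0, 0]
    - [0, 0.24, -0.03, -0.06, 0, 0, 0]

```text
clock: 23.05
position: [0.5841, -0.2763, 0.19]
ee_rot: [-0.695, 0.719, 0.0, 0.0]
ft_force: [-0.1, 0.3, 0.1]
grip_width: -0.004
```

```bash
python3 lev.py; python3 - <<'E'
from h import *
a,da=snap('scene','s7.png'); b,d=snap('top','t7.png')
cv2.imwrite('pics/c7.png',np.hstack([cv2.resize(a[130:270,195:335],(400,400),interpolation=cv2.INTER_CUBIC),cv2.resize(b[120:280,190:350],(400,400))]))
W=cloud('top',d)
m=(W[...,1]>.045)&(W[...,1]<.105)&(W[...,2]>.055)&(W[...,2]<.067)&(W[...,0]>.43)&(W[...,0]<.53); print('plate top x',np.percentile(W[m][:,0],[2,98]))
m=(abs(W[...,0]-.592)<.015)&(abs(W[...,1]-.072)<.015)&(W[...,2]>.145)&(W[...,2]<.19);print('ram top z',np.percentile(W[m][:,2],95))
W=cloud('top',np.load('t0.npy'));m=(abs(W[...,0]-.592)<.015)&(abs(W[...,1]-.072)<.015)&(W[...,2]>.145)&(W[...,2]<.19);print('ram top z before',np.percentile(W[m][:,2],95))
E
```

```text
press 0.0031 -0.3484 F [-0.1  0.3  0.1] 23.05
scene grip 125 -55.10440158069686 198.19647489230928
scene lever_grip 0.69 [0.5453 0.0124 0.1928]
top grip 113 -53.0702729284975 197.18476354167336
top lever_grip 0.62 [0.5696 0.0221 0.1614]
plate top x [0.50227312 0.5109381 ]
ram top z 0.1610824971736702
ram top z before 0.17643521440038354
```

View pics/c7.png

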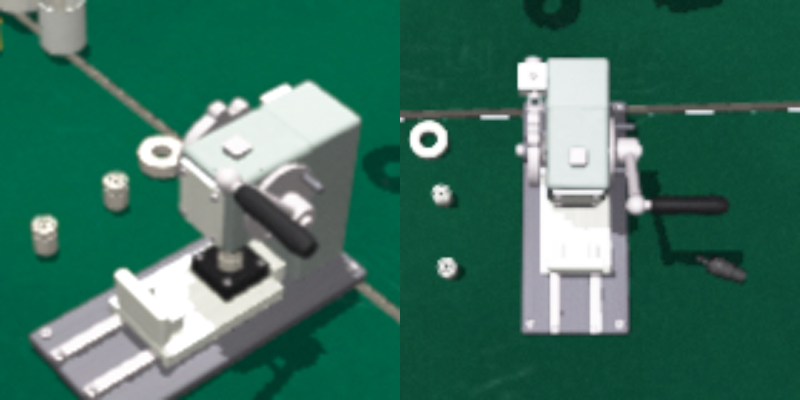

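The final picture shows the slide home, the lever forward at its second stop, the ram lowered by about 15 mm, the sensor under the head, and the loose parts where they were. I'll hand it in.

```bash
python3 -c "
from h import *
print(ticket.hand_in())"
```

```text
the job is handed in; nothing more can be done
None
```

The slide is home, the lever is at its second stop, and I handed the job in at about 23 s on the robot's clock. The arm was clear of everything.

**What I did:** I pushed the slide with shut fingertips until it met its stop, where the contact force reached about 8–10 N. I then pushed the lever from behind past its first click to the second stop and withdrew.

**Last checks:**
- **Slide:** the push plate face is at x = 0.502 m, which is where home should be.
- **Lever:** the grip is at press x ≈ -53 to -55 mm, against -52 mm expected at the second stop.
- **Test head:** the ram top is about 15 mm lower than at the start, and 14.4 mm is expected.
- **Sensor and loose parts:** in the pictures the sensor stands under the head. The cells, ring gauge and plug look unmoved.

**What disagreed or went wrong:**
- **TCP height reading:** the reported z was a constant 41 mm or so below the true fingertip height. My first push passed over the plate about 25 mm above it, touching nothing. I measured the offset with the depth camera and allowed for it in all later moves.
- **Wrong direction:** one lever push went backwards because of a sign error. It moved into free space with no contact force, and I reversed it.

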